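# Lock the specimen transport case

### The arm

A 7-joint arm with a two-finger parallel gripper is mounted at the origin on a cart in front of the work surface, level with it; the furniture and walls round the work are solid. World frame = base frame: x ahead of the robot, y to its left, z up, the work surface at z = 0. Lengths are in m, angles in rad, forces in N, time in s.
With the tool pointing down it reaches from about 0.425 to 0.875 m from the base axis. Payload 8.4 kg.
Tool frame: the origin (TCP) lies between the finger pads; the fingertips stand 22 mm ahead of it and the grasp point (between the pads) lies 3 mm ahead of it (arm.tcp_to_tips is the distance from the TCP to the fingertips, in m); z points along the fingers, y is the line along which they close (so a half turn about z gives the same grasp; the last joint's range is limited). The gripper opens to 85 mm and grips with 20 to 120 N. Pads are 22 mm wide; open, the fingers measure 114 mm over their backs; the gripper's body (76 mm by 85 mm) begins 54 mm behind the grasp point. The pads swing forward as they close: fully open they stand 13 mm farther back than shut.
Start: joints at [1.108, 0.333, 0.04, 1.465, -0.013, 1.343, -0.059], TCP at [0.231, -0.607, 0.253] pointing down, gripper open.
Joint ranges: [-2.58, 2.58], [-0.38, 2.09], [-1.3, 1.39], [0.25, 2.4], [-1.5, 4.64], [0.08, 2.09], [-2.65, 2.65]. Speed limits (rad/s): [2.22, 2.22, 2.79, 2.79, 3.14, 3.14, 3.14].

### API

Orientations are given as a unit quaternion [x, y, z, w].
In Python, from workcell import arm, vision, spotter gives the robot as it stands.
- The arm moves only by the tool carry_out, never from a script. Its arguments are lists of equal length, an entry for each row: "travel": the shift along the tool's x, y, z in mm, a list of three; "yaw": the turn about the tool's z in rad. A call has 1 to 8 rows; each row shifts and turns the commanded pose from where the row before left it, along the tool's axes as they then stand; what a row does not reach is not made up. A row lasts 1/8 s, in which the tool goes at most 62.5 mm and 10.7 degrees, less where a joint would pass 70% of its speed; a pose out of reach is approached as far as the arm can. A call is refused whole if a number of a shift passes 62.5 or a number of a turn 0.188, either way. A call with a gripper value outside its range is refused whole. "hand" is the gripper command: -1 is fully open, 1 is shut, values between are in proportion, set as the call begins (left out, the last holds). The fingers move at their own pace and stop on an object; "grip_force" is the grip in N (left out, the last holds). Time passes only in rows, so rows that do not move let the fingers close. It gives the time, the measured TCP pose, the force, the opening and the grip force at its end, in the units of the state.
- arm.state(): the state, without advancing time (a new reading comes with each control period).
- vision.grab_frame(name): name is "scene" or "top" or "wrist"; returns a dict with "frame" (420x560x3 uint8, red, green, blue), "range_z" (420x560 float32, m along the optical axis (not along the pixel's ray), 0 where there is no reading), "fx", "fy", "cx", "cy" (pixels), "origin" and "rotation" of the camera in the world. Camera axes: x right, y up, looking along -z (the intrinsics and any distortion apply to the point x, -y, -z); pixel columns grow to the right and rows downward; lengths in m; the calibration is good to about 2 mm. A picture is of the moment at which its call begins.
- arm.hand_in(): hands the job in; it is judged then, once.
Trained networks look in the newest picture that a camera, given by its name, has taken for a name from the list of things; names that differ only in an ending like _2 or _b are one class to them, and where a whole thing is asked for, a point or a joint stands for the part that bears it (a point fixed in the world has none). Each returns a list of dicts, best first, with "confidence" (0 to 1); they miss things now and then, are a little off and sometimes report something else, mostly with a low value. They report only what shows in the picture. A call takes as long as a camera call.
- spotter.recognise(target, camera): "point" ([column, row] in pixels, amid what is visible of it).
The state is a dict: "clock": time; "qpos": joint angles; "dq": joint speeds; "effort": joint torques, N m; "ee_pos": TCP position; "orientation": TCP orientation; "force": force on the tool from outside, world axes, zero at the start; "torque": the same for the moment, N m; "opening": opening from 0.0 (shut) to 1.0 (fully open); "gripper_force": force on a finger pad.
Only numpy, scipy, OpenCV 4.12 (cv2) and the standard library are available. Lean on these libraries where they do the work, as an engineer would, in place of code of your own. Each camera call takes 0.05 s, during which the arm holds its last target. There are 200 camera calls.

### The job

Make the specimen transport case ready for the courier: shut its lid fully, swing the open padlock shackle round so that its toe stands over the eye of the lid's hasp tab, and press the shackle down through the eye into the lock until the hidden pawl clicks and it stays down by itself. Press slowly and by feel with a light hand, never more than about 20 N (two kilos) on the bow, so that nothing is strained when it bottoms or if the toe has landed beside the hole, and leave the other things on the bench where they are.

Things in the scene. Friction and masses are not known exactly. Their poses are not given: they have to be found in the camera images.
- case: grey specimen case, does not slide, 150 deep (x) x 200 wide (y) x 105 mm high shut; lower half 80 mm high. Origin: under its middle; x axis points to its back (hinge side), away from the lock, y to the left as one faces the lock, z up. In front, 95 mm from the case's middle, a brass padlock body (24 x 50 x 44 mm, top 74 mm above the bench) sits in a steel cradle
- lid (a joint): lid angle, rad: 0 shut, grows as it opens (starts 0.75 to 1.2). Shell 156 deep x 206 wide x 24 mm thick, hinged along the back rim (line 78 mm behind the case's middle, 81 mm up); stays at any angle, 2 to 5 N at its front edge moves it. A steel hasp tab (30 x 30 x 3 mm, eye 12 x 13 mm) on its front lies, when shut, 2.5 mm above the padlock with the eye over the toe bore
- lid_edge (a point): middle of the upper outer edge at the front of the lid (156 mm from the hinge line along the lid, on its outer face)
- shackle_swing (a joint): angle of the shackle about its heel leg, rad: 0 with the toe over its bore, growing as the toe swings out in front of the case, anticlockwise seen from above (starts 0.9 to 1.5). It stays where it is left (friction under 1 N at the toe). The round toe finds the hole within about 0.1 rad of 0; further off it lands on the tab or the padlock
- shackle_drop (a joint): how far the shackle is pressed down, m: 0 raised (start). A spring lifts it: 4 N at the top, 10 N at 30 mm. The push peaks at 11 to 15 N as the toe rides onto the pawl, 7 to 9 mm before the click, then eases; the click comes at 19 to 31 mm, differently from lock to lock, unseen, a hard stop 1.5 mm deeper. Let go before the click it rises to 0; after it, it stays
- crown (a point): top of the shackle's bow, midway between its legs, about 146 mm above the bench while raised and 64 mm above the toe's tip. The shackle is an upside-down U of 8 mm round steel bar, legs 32 mm apart between centres. The bow can be pinched across the bar from above or pushed with closed fingers
- toe_tip (a point): lowest point of the shackle's free leg, the toe; raised, it is 8.5 mm above the padlock's top and 3 mm above the tab when the lid is shut. It has a notch that the pawl enters
- heel_bore (a point): centre of the heel bore in the padlock's top face (right-hand bore when one faces the lock): the vertical axis about which the shackle swings
- toe_bore (a point): centre of the toe bore in the padlock's top face (left-hand bore), 32 mm from the heel bore; 10 mm wide for the 8 mm toe
- scissors_cup: bystander: clear cup with scissors and pens, 74 x 74 x 138 mm, origin under its middle
- dropper_0: bystander: brown dropper bottle with white cap, 31 x 32 x 88 mm, origin under its middle
- dropper_1: bystander: brown dropper bottle with dark cap, 31 x 32 x 88 mm, origin under its middle
- dropper_2: bystander: white dropper bottle with red cap, 31 x 32 x 88 mm, origin under its middle
- marker_red: bystander: marker pen with red cap lying on the bench, 138 x 16 x 17 mm, origin under its middle

How it is judged:
On the way, in this order (a step that is already met when the one before it is completed fails the run):
1. the lid is shut while the shackle is still up (value of joint lid below 0.03 rad and value of joint shackle_drop below 0.006 m), for 0.2 s.
2. the shackle is swung round until its toe stands over the eye of the tab (value of joint shackle_swing between -0.2 and 0.2 rad), for 0.05 s.
3. the shackle is pressed down into the lock (value of joint shackle_drop above 0.018 m), for 0.1 s.
At the end, for the whole second after the job is handed in: the lid is shut (within 0.03 rad), the shackle's toe is through the eye of the tab and in its bore (swing within 0.15 rad of 0), and the shackle, let go, stays down by itself, at least 18 mm below its raised position, held by the pawl (without the click the spring lifts it right up again) (value of joint lid below 0.03 rad and value of joint shackle_drop above 0.018 m and value of joint shackle_swing between -0.15 and 0.15 rad and velocity of joint shackle_drop below 0.005 m/s); the robot touches nothing.
It fails at once if the shackle's toe is driven with more than 16 N against the lock's stop, the pawl, the tab or the padlock's face (the spring's 4 to 11 N come on top, so that is 20 to 26 N of push on the bow) (contact force between toe_ball and anything else above 16 N).
It fails at once if a bystander is moved by more than 20 mm (distance of any of scissors_cup, dropper_0, dropper_1, dropper_2, marker_red from where it was at the start of the episode above 0.02 m).
It also fails if it takes over 61 s, if anything falls off the work surface, if the arm or the gripper's body presses on something with over 40 N, if the wrist force passes 120 N, or if a joint passes its speed limit or range.

## Working session

There is one attempt and no reset: what is moved stays moved. The work goes in short steps, Python scripts to look and compute and a tool call to move; the robot and the scene stay as the last step left them, time stands still between calls to the robot, and variables do not carry over. Pictures are saved under pics/ and viewed, at most 10 in all, crops included, and the job is handed in when it is done.

Besides the shell and the picture viewer there is one more tool, called after ">>>" by a JSON object that holds its "op" and its "data", one argument or row to a line. carry_out: Moves the arm, as the interface text tells. Its arguments: {"type":"object","properties":{"travel":{"type":"array","items":{"type":"array","items":{"type":"number"}}},"yaw":{"type":"array","items":{"type":"number"}},"hand":{"type":"number"},"grip_force":{"type":"number"}},"required":["travel","yaw"]}

```bash
mkdir -p pics; cat > h.py <<'E'
import numpy as np, cv2
from workcell import arm, vision, spotter
def w(f,c,r,d=None):
    d=f["range_z"][int(round(r)),int(round(c))] if d is None else d
    p=np.array([(c-f["cx"])/f["fx"]*d,-(r-f["cy"])/f["fy"]*d,-d])
    return np.array(f["origin"])+np.array(f["rotation"])@p
def cloud(f):
    h,wd=f["range_z"].shape;c,r=np.meshgrid(np.arange(wd),np.arange(h));d=f["range_z"]
    p=np.stack([(c-f["cx"])/f["fx"]*d,-(r-f["cy"])/f["fy"]*d,-d],-1)
    return p@np.array(f["rotation"]).T+np.array(f["origin"])
def save(f,n): cv2.imwrite("pics/"+n,f["frame"][:,:,::-1])
E
python3 - <<'E'
from h import *
np.set_printoptions(precision=3,suppress=True)
s=arm.state();print(s['clock'],s['ee_pos'],s['orientation'],s['force'])
for cam in("top","scene"):
    f=vision.grab_frame(cam);save(f,cam+"0.png");print(cam,f['origin'],f['fx'],[k for k in f])
    for t in("case","lid_edge","crown","toe_tip","heel_bore","toe_bore","scissors_cup","dropper_0","marker_red"):
        for q in spotter.recognise(t,cam)[:3]:
            print(t,np.round(q['point']),round(q['confidence'],2),w(f,*q['point']))
E
```

```text
0.0 [ 0.231 -0.607  0.252] [ 0.983  0.181 -0.    -0.001] [-0.727 -0.043  0.263]
top [ 0.278 -0.027  1.455] 527.4244126690979 ['frame', 'range_z', 'fx', 'fy', 'cx', 'cy', 'origin', 'rotation']Traceback (most recent call last):
  File "<stdin>", line 8, in <module>
  File "h.py", line 6, in w
    return np.array(f["origin"])+np.array(f["rotation"])@p
                                 ~~~~~~~~~~~~~~~~~~~~~~~^~
ValueError: matmul: Input operand 1 has a mismatch in its core dimension 0, with gufunc signature (n?,k),(k,m?)->(n?,m?) (size 3 is different from 4)
```

```bash
sed -i 's/np.array(f\["rotation"\])/R(f)/; s/^def save/from scipy.spatial.transform import Rotation\ndef R(f): return Rotation.from_quat(f["rotation"]).as_matrix()\ndef save/' h.py
python3 - <<'E'
from h import *
np.set_printoptions(precision=3,suppress=True)
for cam in("top","scene"):
    f=vision.grab_frame(cam);save(f,cam+"0.png");print(cam,f['origin'],f['rotation'],f['fx'])
    for t in("case","lid_edge","crown","toe_tip","heel_bore","toe_bore","scissors_cup","dropper_0","marker_red"):
        for q in spotter.recognise(t,cam)[:3]:
            print(t,np.round(q['point']),round(q['confidence'],2),w(f,*q['point']))
E
```

```text
top [ 0.278 -0.027  1.455] [-0.076  0.064  0.71  -0.697] 527.4244126690979
case [331. 187.] 0.76 [ 0.583 -0.14   0.197]
case [342. 225.] 0.42 [ 0.522 -0.183 -0.006]
lid_edge [328. 172.] 0.75 [ 0.627 -0.136  0.179]
crown [340. 229.] 0.49 [ 0.487 -0.164  0.138]
toe_tip [340. 230.] 0.38 [ 0.485 -0.164  0.139]
heel_bore [326. 186.] 0.61 [ 0.584 -0.128  0.2  ]
toe_bore [330. 190.] 0.84 [ 0.576 -0.136  0.192]
scissors_cup [138. 263.] 0.92 [0.415 0.353 0.109]
dropper_0 [422. 240.] 0.71 [ 0.468 -0.391  0.053]
dropper_0 [406. 196.] 0.5 [ 0.59  -0.357  0.043]
dropper_0 [425. 216.] 0.45 [ 0.529 -0.397  0.069]
marker_red [231. 266.] 0.54 [0.41  0.125 0.014]
scene [-0.597 -0.727  0.768] [ 0.469 -0.253 -0.41   0.741] 447.6386891356472
case [334. 222.] 0.74 [ 0.673 -0.12   0.049]
lid_edge [338. 200.] 0.92 [ 0.628 -0.151  0.159]
crown [320. 226.] 0.43 [ 0.479 -0.163  0.132]
crown [332. 224.] 0.17 [ 0.654 -0.121  0.051]
toe_tip [236. 245.] 0.41 [0.411 0.116 0.016]
heel_bore [335. 225.] 0.92 [ 0.649 -0.136  0.054]
toe_bore [337. 223.] 0.64 [ 0.67  -0.132  0.049]
scissors_cup [338. 200.] 0.56 [ 0.628 -0.151  0.161]
scissors_cup [323. 225.] 0.35 [ 0.628 -0.098  0.051]
dropper_0 [399. 269.] 0.72 [ 0.516 -0.41   0.042]
dropper_0 [396. 253.] 0.65 [ 0.584 -0.374  0.049]
dropper_0 [392. 280.] 0.57 [ 0.457 -0.411  0.037]
marker_red [235. 247.] 0.46 [0.408 0.116 0.01 ]
```

View pics/top0.png

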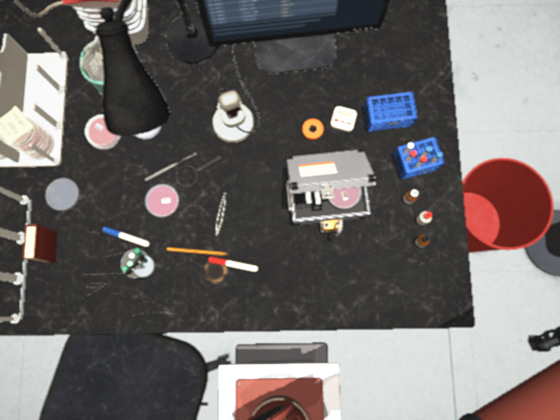

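View pics/scene0.png

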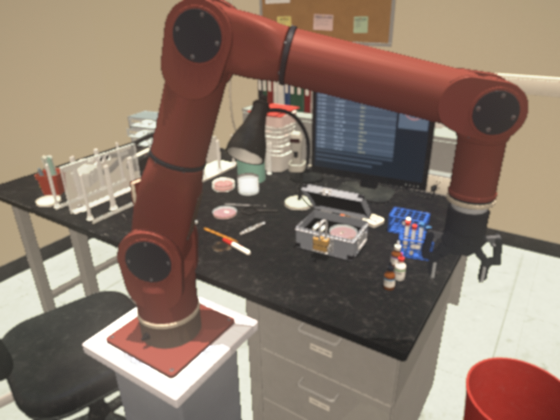

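```bash
python3 - <<'E'
from h import *
np.set_printoptions(precision=3,suppress=True)
f=vision.grab_frame("top");P=cloud(f)
c=f["frame"][140:250,270:410];cv2.imwrite("pics/crop1.png",cv2.resize(c[:,:,::-1],None,fx=5.7,fy=5.4,interpolation=cv2.INTER_CUBIC))
Q=P[140:260,270:410].reshape(-1,3)
m=(abs(Q[:,2]-.08)<.006)&(Q[:,0]>.45)&(Q[:,1]>-.29)&(Q[:,1]<.0)&(Q[:,0]<.72)
r=cv2.minAreaRect(Q[m&(Q[:,0]>.495)][:,:2].astype(np.float32)*1000);print(m.sum(),r,cv2.boxPoints(r))
# lid upper face plane
m=(Q[:,2]>.12)&(Q[:,0]>.55)&(Q[:,1]>-.29)&(Q[:,1]<.0)&(Q[:,0]<.75)
r=cv2.minAreaRect(Q[m][:,:2].astype(np.float32)*1000);print(m.sum(),r,cv2.boxPoints(r),Q[m].max(0))
A=Q[m];B=A-A.mean(0);print(np.linalg.svd(B)[2] if len(A)<3000 else '')
# lock / shackle
m=(Q[:,0]<.515)&(Q[:,0]>.43)&(Q[:,1]>-.24)&(Q[:,1]<-.08)&(Q[:,2]>.05)
for row in range(215,242):print(row,[(int(1000*P[row,c,2])) for c in range(318,350)])
print(P[225,335],P[235,335])
E
```

```text
307 ((566.01220703125, -137.07371520996094), (229.89291381835938, 130.40415954589844), 79.3671875) [[ 480.72  -238.016]
 [ 608.885 -262.077]
 [ 651.304  -36.132]
 [ 523.139  -12.07 ]]
2684 ((618.3182983398438, -140.44741821289062), (130.28025817871094, 206.58668518066406), 4.705520153045654) [[ 544.924  -42.846]
 [ 561.871 -248.736]
 [ 691.713 -238.049]
 [ 674.765  -32.158]] [ 0.689 -0.034  0.217]
[[ 0.1   -0.995 -0.015]
 [ 0.756  0.086 -0.649]
 [ 0.647  0.054  0.76 ]]
215 [52, 51, 51, 44, 49, 51, 48, 50, 52, 50, 80, 76, 80, 76, 83, 77, 75, 82, 76, 83, 81, 74, 80, 81, 80, 74, 73, 74, 73, 75, 73, 74]
216 [52, 78, 79, 75, 84, 85, 73, 79, 78, 81, 77, 75, 77, 79, 77, 79, 75, 77, 78, 68, 66, 73, 72, 74, 71, 71, 71, 69, 49, 56, 54, 51]
217 [78, 75, 82, 79, 77, 76, 78, 74, 72, 70, 70, 65, 71, 75, 73, 75, 69, 71, 64, 67, 62, 65, 65, 66, 61, 58, 40, 41, 48, 40, 40, 35]
218 [79, 68, 75, 75, 76, 75, 73, 71, 66, 68, 61, 61, 64, 63, 60, 57, 60, 55, 53, 56, 51, 50, 48, 47, 44, 25, 27, 22, 24, 26, 23, 19]
219 [69, 64, 64, 61, 56, 57, 61, 61, 53, 54, 50, 54, 51, 50, 43, 49, 42, 48, 38, 38, 71, 137, 
[... 2125 characters left out ...]
-5, 0, 0, 0, -1, 1455, 3, -4, 0, -1, 4, 3, -1, 0, 4, 1, 3, 1, 0, -1, 0, 0, 4, 1]
237 [-5, 1, 0, 1, 2, -1, 0, -5, 3, -6, -4, 0, 0, 1, 0, 4, -4, 3, 7, -1, 3, -1, -7, 0, -2, -5, -12, 3, 1, 1, 4, 0]
238 [-1, 3, -4, -4, -3, 3, -4, 1, -1, 0, -7, 3, -7, 0, -1, 0, 0, -4, 5, 0, -2, -3, 0, 0, 0, -2, 2, 0, 2, -2, -1, 2]
239 [-1, -4, -4, -1, -8, -3, 3, 1, -1, 0, 1, 1, -6, 1, -1, -1, -4, 3, -2, 0, -4, 2, -3, -4, -1, -5, 1, 4, 0, 3, 2, 2]
240 [0, 0, 2, 0, 0, 0, 1, -3, -1, 0, -2, 2, -3, 3, 1455, 2, -1, 1, 2, -2, -1, 0, 0, 0, -1, -1, -1, 3, -4, 2, -4, 4]
241 [1, 0, 2, 0, 4, 2, 0, -6, 0, 1, 0, -5, -1, -1, -6, 3, -7, 0, 0, 4, 2, 0, 0, -2, 1, -2, 0, -5, 2, 0, 4, 2]
[ 0.51  -0.158  0.07 ] [ 0.493 -0.163  0.001]
```

View pics/crop1.png

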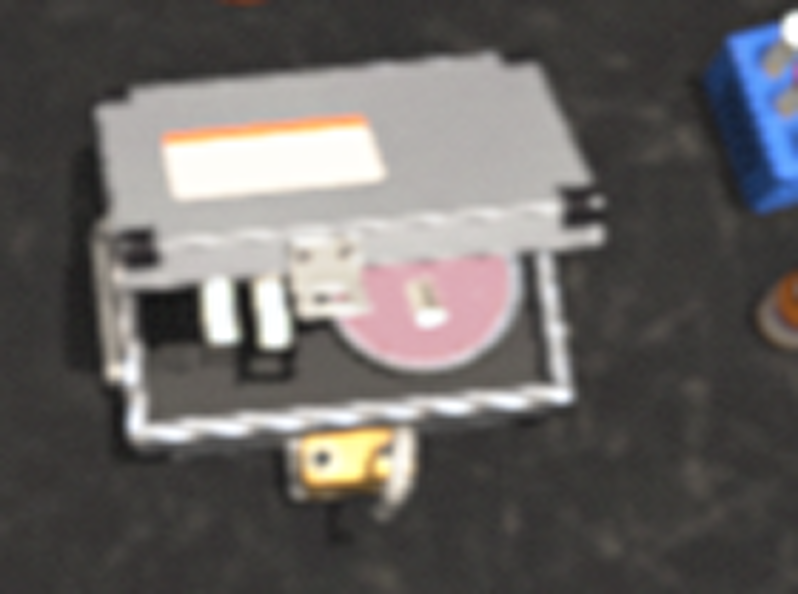

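```bash
cat >> h.py <<'E'
def wz(f,c,r,z):
    a=np.array(f["origin"]);v=w(f,c,r,1.)-a
    return a+v*(z-a[2])/v[2]
E
python3 - <<'E'
from h import *
np.set_printoptions(precision=3,suppress=True)
f=vision.grab_frame("top")
g=lambda x,y:(270+(x+.5)/5.7-.5,140+(y+.5)/5.4-.5)
for n,x,y,z in(("rimL",140,438,.08),("rimR",572,397,.08),("toebore",320,458,.074),("heelbore",385,452,.074),("lidL",115,225,.2),("lidR",590,185,.2),("shTop",400,430,.14),("shbot",388,512,.12)):
    print(n,wz(f,*g(x,y),z))
P=cloud(f);Q=P[215:238,330:345].reshape(-1,3);Q=Q[(Q[:,2]>.08)&(Q[:,2]<.16)]
print(len(Q));h=Q[Q[:,2]>.125];print(h.mean(0),cv2.fitLine(h[:,:2].astype(np.float32)*1000,cv2.DIST_HUBER,0,.01,.01).ravel());print(h[h[:,0].argsort()][::4])
L=P[145:182,300:360].reshape(-1,3);L=L[(L[:,2]>.09)&(L[:,2]<.23)];c=L.mean(0);n=np.linalg.svd(L-c)[2][2];print("lid",c,n,np.arctan2(np.hypot(*n[:2]),abs(n[2])),np.arctan2(n[1],n[0]))
E
```

```text
rimL [ 0.522 -0.05   0.08 ]
rimR [ 0.538 -0.251  0.08 ]
toebore [ 0.511 -0.133  0.074]
heelbore [ 0.513 -0.163  0.074]
lidL [ 0.599 -0.039  0.2  ]
lidR [ 0.613 -0.244  0.2  ]
shTop [ 0.512 -0.164  0.14 ]
shbot [ 0.477 -0.159  0.12 ]
66
[ 0.495 -0.162  0.14 ] [   0.986   -0.167  494.719 -162.041]
[[ 0.479 -0.162  0.13 ]
 [ 0.481 -0.159  0.135]
 [ 0.483 -0.156  0.135]
 [ 0.485 -0.164  0.137]
 [ 0.489 -0.161  0.144]
 [ 0.492 -0.161  0.141]
 [ 0.495 -0.161  0.143]
 [ 0.497 -0.166  0.142]
 [ 0.5   -0.166  0.141]
 [ 0.504 -0.161  0.147]
 [ 0.508 -0.164  0.142]
 [ 0.511 -0.167  0.139]]
lid [ 0.646 -0.144  0.156] [0.72  0.054 0.692] 0.8062405508903544 0.07542400503555417
```

```bash
cat >> h.py <<'E'
def phi(s=None):
    s=s or arm.state();X=Rotation.from_quat(s["orientation"]).as_matrix();return np.arctan2(X[1,0],X[0,0])
def plan(pos,ph,n):
    "rows to go from here to TCP pos, tool x angle ph"
    s=arm.state();p0=np.array(s["ee_pos"]);a=phi(s);d=(np.array(pos)-p0)/n;da=(ph-a+np.pi)%(2*np.pi)-np.pi
    rows=[]
    for i in range(n):
        t=a+da*i/n;c,q=np.cos(t),np.sin(t)
        rows.append([float(round(1000*v,1)) for v in (c*d[0]+q*d[1], q*d[0]-c*d[1], -d[2])])
    print(s["clock"],p0.round(4),round(a,3),"->",rows,"yaw",round(-da/n,4))
E
python3 -c "
from h import *
plan([.47,-.38,.30],1.06,8)"
```

```text
1.2 [ 0.2313 -0.6074  0.2533] 0.364 -> [[38.0, -16.0, -5.8], [39.2, -12.6, -5.8], [40.2, -9.1, -5.8], [40.8, -5.6, -5.8], [41.2, -2.0, -5.8], [41.2, 1.6, -5.8], [40.9, 5.1, -5.8], [40.3, 8.7, -5.8]] yaw -0.087
```

>>> {"op": "carry_out", "data": {
  "travel": [
    [38,-16,-6],
    [39,-13,-6],
    [40,-9,-6],
    [41,-6,-6],
    [41,-2,-6],
    [41,2,-6],
    [41,5,-6],
    [40,9,-6]
  ],
  "yaw": [-0.087,-0.087,-0.087,-0.087,-0.087,-0.087,-0.087,-0.087],
  "hand": 1,
  "grip_force": 20
}}

```text
clock: 2.2
ee_pos: [0.4711, -0.378, 0.302]
orientation: [0.861, 0.508, 0.0, 0.0]
force: [0.8, -1.1, 0.7]
opening: 0.001
gripper_force: 0.0
```

```bash
python3 -c "
from h import *
plan([.597,-.146,.28],1.65,8)"
```

```text
2.2 [ 0.4711 -0.378   0.302 ] 1.065 -> [[33.0, -0.3, 2.7], [32.9, 2.1, 2.7], [32.7, 4.5, 2.7], [32.3, 6.9, 2.7], [31.7, 9.2, 2.7], [30.9, 11.5, 2.7], [30.0, 13.8, 2.7], [28.9, 15.9, 2.7]] yaw -0.0731
```

>>> {"op": "carry_out", "data": {
  "travel": [
    [33,0,3],
    [33,2,3],
    [33,5,3],
    [32,7,3],
    [32,9,3],
    [31,12,3],
    [30,14,3],
    [29,16,1]
  ],
  "yaw": [-0.073,-0.073,-0.073,-0.073,-0.073,-0.073,-0.073,-0.073]
}}

```text
clock: 3.2
ee_pos: [0.5991, -0.1469, 0.279]
orientation: [0.679, 0.734, -0.0, -0.0]
force: [-0.0, 0.7, -0.3]
opening: -0.0
gripper_force: 0.0
```

```bash
python3 -c "
from h import *
s=arm.state();print(s['force']);plan([.597,-.146,.28],1.65,1)"
```

```text
[-0.04105178  0.73295167 -0.29225298]
3.2 [ 0.5991 -0.1469  0.279 ] 1.649 -> [[1.0, -2.1, -1.0]] yaw -0.0015
```

>>> {"op": "carry_out", "data": {
  "travel": [
    [0,0,20],
    [0,0,20],
    [0,0,10],
    [0,-5,7],
    [0,-5,6],
    [0,-5,6],
    [0,-5,6],
    [0,-4,5]
  ],
  "yaw": [0,0,0,0,0,0,0,0]
}}

```text
clock: 4.2
ee_pos: [0.5743, -0.1503, 0.1992]
orientation: [0.681, 0.733, 0.0, 0.0]
force: [-0.2, 0.4, 2.8]
opening: -0.0
gripper_force: 1.2
```

>>> {"op": "carry_out", "data": {
  "travel": [
    [0,-5,6],
    [0,-4,6],
    [0,-4,6],
    [0,-4,6],
    [0,-3,6],
    [0,-3,6],
    [0,-3,6],
    [0,-2,6]
  ],
  "yaw": [0,0,0,0,0,0,0,0]
}}

```text
clock: 5.2
ee_pos: [0.546, -0.1526, 0.1509]
orientation: [0.681, 0.732, -0.0, -0.0]
force: [0.6, 0.1, 1.4]
opening: -0.0
gripper_force: 0.8
```

>>> {"op": "carry_out", "data": {
  "travel": [
    [0,-1,5],
    [0,-1,5],
    [0,0,5],
    [0,0,4],
    [0,0,2],
    [0,0,2],
    [0,0,1],
    [0,0,0]
  ],
  "yaw": [0,0,0,0,0,0,0,0]
}}

```text
clock: 6.2
ee_pos: [0.5445, -0.1526, 0.1273]
orientation: [0.681, 0.732, 0.0, 0.0]
force: [-0.1, -0.5, -0.3]
opening: -0.001
gripper_force: 0.0
```

>>> {"op": "carry_out", "data": {
  "travel": [
    [0,0,1],
    [0,0,1],
    [0,0,1],
    [0,0,0],
    [0,0,0]
  ],
  "yaw": [0,0,0,0,0]
}}

```text
clock: 6.82
ee_pos: [0.5447, -0.1526, 0.1269]
orientation: [0.681, 0.732, -0.0, 0.001]
force: [-9.9, 2.5, 24.7]
opening: 0.001
gripper_force: 12.0
```

>>> {"op": "carry_out", "data": {
  "travel": [
    [0,0,-15],
    [0,0,-20],
    [0,0,-20],
    [0,-15,-20],
    [0,-35,-20],
    [0,-35,-20],
    [0,0,-10],
    [0,0,0]
  ],
  "yaw": [0,0,0,0,0,0,0,0],
  "hand": -0.2
}}

```text
clock: 7.82
ee_pos: [0.4605, -0.1589, 0.2503]
orientation: [0.681, 0.732, 0.0, 0.001]
force: [0.1, 0.1, -0.5]
opening: 0.601
gripper_force: 0.0
```

```bash
python3 - <<'E'
from h import *
np.set_printoptions(precision=4,suppress=True)
s=arm.state();print(s['ee_pos'],s['opening'])
f=vision.grab_frame("wrist");save(f,"w1.png");print(f['origin'],f['rotation'],f['fx'])
for t in("crown","toe_tip","heel_bore","toe_bore","lid_edge"):
    for q in spotter.recognise(t,"wrist")[:2]: print(t,np.round(q['point']),round(q['confidence'],2),w(f,*q['point']))
P=cloud(f).reshape(-1,3);Q=P[(P[:,2]>.115)&(P[:,2]<.16)&(abs(P[:,0]-.495)<.05)&(abs(P[:,1]+.16)<.05)];print(len(Q))
if len(Q):print(Q.min(0),Q.max(0),Q.mean(0),cv2.minAreaRect(Q[:,:2].astype(np.float32)*1000))
T=P[(abs(P[:,0]-.58)<.03)&(abs(P[:,1]+.15)<.06)];print(np.median(T,0))
E
```

```text
[ 0.4605 -0.1589  0.2503] 0.600525488569085
[ 0.4544 -0.0804  0.3708] [-0.1568 -0.0068  0.0359  0.987 ] 326.60960047297385
crown [324. 220.] 0.7 [ 0.4924 -0.1619  0.1455]
crown [451. 170.] 0.22 [ 0.5991 -0.1253  0.1053]
toe_tip [321. 220.] 0.81 [ 0.4901 -0.1621  0.1441]
heel_bore [445. 170.] 0.71 [ 0.5939 -0.1254  0.1051]
toe_bore [444. 172.] 0.92 [ 0.5935 -0.1268  0.1041]
toe_bore [329. 220.] 0.32 [ 0.4963 -0.1619  0.1439]
lid_edge [451. 170.] 0.81 [ 0.5985 -0.1251  0.1052]
lid_edge [323. 357.] 0.33 [ 0.5314 -0.3893  0.032 ]
639
[ 0.4778 -0.1698  0.115 ] [ 0.5158 -0.1575  0.1479] [ 0.4957 -0.1628  0.1379] ((496.8230895996094, -164.03231811523438), (7.961760997772217, 38.581932067871094), 80.09429931640625)
[ 0.5799 -0.1439  0.1051]
```

View pics/w1.png

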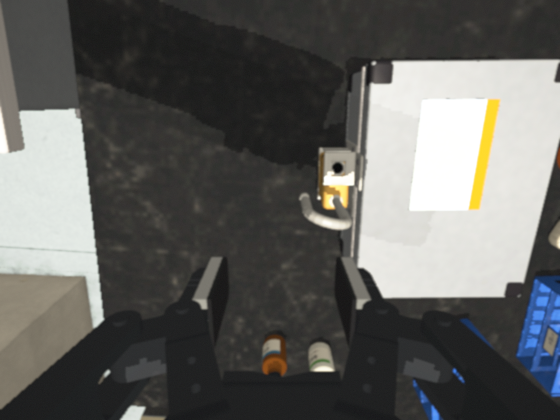

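```bash
python3 - <<'E'
from h import *
plan([.497,-.164,.20],2.969,8)
f=vision.grab_frame("wrist");print("eye",wz(f,337,168,.0795))
E
```

```text
8.125 [ 0.4597 -0.1586  0.2486] 1.644 -> [[-1.0, 4.6, 6.1], [-1.8, 4.4, 6.1], [-2.5, 4.0, 6.1], [-3.1, 3.6, 6.1], [-3.6, 3.0, 6.1], [-4.1, 2.4, 6.1], [-4.4, 1.7, 6.1], [-4.6, 0.9, 6.1]] yaw -0.1656
eye [ 0.50780799 -0.13394708  0.0795    ]
```

>>> {"op": "carry_out", "data": {
  "travel": [
    [-1,4.6,6],
    [-1.8,4.4,6],
    [-2.5,4,6],
    [-3.1,3.6,6],
    [-3.6,3,6],
    [-4.1,2.4,6],
    [-4.4,1.7,6],
    [-4.6,0.9,6]
  ],
  "yaw": [-0.166,-0.166,-0.166,-0.166,-0.166,-0.166,-0.166,-0.166]
}}

```text
clock: 9.18
ee_pos: [0.4971, -0.1642, 0.2007]
orientation: [0.082, 0.997, 0.0, -0.0]
force: [-0.0, 0.0, -0.5]
opening: 0.598
gripper_force: 0.0
```

```bash
python3 - <<'E'
from h import *
plan([.497,-.164,.148],2.969,4)
E
```

```text
9.175 [ 0.4971 -0.1642  0.2007] 2.977 -> [[0.0, 0.0, 13.2], [0.0, 0.0, 13.2], [0.0, 0.0, 13.2], [0.0, 0.0, 13.2]] yaw 0.0021
```

>>> {"op": "carry_out", "data": {
  "travel": [
    [0,0,13],
    [0,0,13],
    [0,0,13],
    [0,0,13]
  ],
  "yaw": [0,0,0,0]
}}

```text
clock: 9.68
ee_pos: [0.4967, -0.1642, 0.1483]
orientation: [0.085, 0.996, 0.0, -0.0]
force: [-0.1, -0.3, 0.5]
opening: 0.6
gripper_force: 0.0
```

>>> {"op": "carry_out", "data": {
  "travel": [
    [0,0,0],
    [0,0,0],
    [0,0,0],
    [0,0,0],
    [0,0,0],
    [0,0,0]
  ],
  "yaw": [0,0,0,0,0,0],
  "hand": 1,
  "grip_force": 20
}}

```text
clock: 10.42
ee_pos: [0.4972, -0.1642, 0.1497]
orientation: [0.085, 0.996, -0.0, 0.0]
force: [-0.2, 0.3, 4.1]
opening: 0.08
gripper_force: 22.1
```

```bash
python3 - <<'E'
from h import *
# arc about the heel: TCP stays offset 16 mm along toe dir; swing 1.32 -> 0 in 16 rows
n=16;d=-1.32/n;a0=phi();R0=16
for i in range(n):
    a=a0+i*d;p=R0*np.array([np.cos(a+d)-np.cos(a),np.sin(a+d)-np.sin(a)])
    if i<2: print((np.cos(a)*p[0]+np.sin(a)*p[1]).round(2),(np.sin(a)*p[0]-np.cos(a)*p[1]).round(2))
s=arm.state();print(d,a0,s['ee_pos'],s['force'],s['opening'],s['gripper_force'])
E
```

```text
-0.05 1.32
-0.05 1.32
-0.0825 2.9718427113137356 [ 0.49718152 -0.16422302  0.14972613] [-0.22216203  0.27657319  4.08957664] 0.08032960053570896 22.13431131094694
```

>>> {"op": "carry_out", "data": {
  "travel": [
    [0,1.3,-0.5],
    [0,1.3,-0.5],
    [0,1.3,-0.5],
    [0,1.3,0],
    [0,1.3,0],
    [0,1.3,0],
    [0,1.3,0],
    [0,1.3,0]
  ],
  "yaw": [0.0825,0.0825,0.0825,0.0825,0.0825,0.0825,0.0825,0.0825]
}}

```text
clock: 11.42
ee_pos: [0.5018, -0.155, 0.15]
orientation: [0.404, 0.915, 0.0, 0.0]
force: [6.9, -1.3, -8.6]
opening: 0.083
gripper_force: 21.0
```

>>> {"op": "carry_out", "data": {
  "travel": [
    [0,1.3,0],
    [0,1.3,0],
    [0,1.3,0],
    [0,1.3,0],
    [0,1.3,0],
    [0,1.3,0],
    [0,1.3,0],
    [0,1.3,0]
  ],
  "yaw": [0.0825,0.0825,0.0825,0.0825,0.0825,0.0825,0.0825,0.0825]
}}

```text
clock: 12.42
ee_pos: [0.5111, -0.1508, 0.15]
orientation: [0.679, 0.734, 0.0, 0.0]
force: [6.3, -1.7, -8.5]
opening: 0.083
gripper_force: 21.1
```

```bash
python3 - <<'E'
from h import *
s=arm.state();print(phi(),s['ee_pos'],s['force'],s['torque'])
E
```

```text
1.649183704809433 [ 0.51113455 -0.15079966  0.15001997] [ 6.26515395 -1.66909423 -8.47140018] [-0.29668598 -1.33895376  0.14281285]
```

>>> {"op": "carry_out", "data": {
  "travel": [
    [0,0,0],
    [0,0,0],
    [0,0,0],
    [0,0,0],
    [0,0,-20],
    [0,-5,-30],
    [0,-20,-30],
    [0,-20,-20]
  ],
  "yaw": [0,0,0,0,0,0,0,0],
  "hand": -0.2
}}

```text
clock: 13.42
ee_pos: [0.4656, -0.1543, 0.2523]
orientation: [0.678, 0.735, 0.0, 0.001]
force: [-1.0, 0.1, 0.1]
opening: 0.602
gripper_force: 0.0
```

```bash
python3 - <<'E'
from h import *
np.set_printoptions(precision=4,suppress=True)
print(arm.state()['clock'])
f=vision.grab_frame("wrist");c=f["frame"][110:260,240:440];cv2.imwrite("pics/w2.png",cv2.resize(c[:,:,::-1],None,fx=4,fy=4,interpolation=cv2.INTER_CUBIC))
P=cloud(f).reshape(-1,3);Q=P[(P[:,2]>.118)&(P[:,2]<.16)&(abs(P[:,0]-.505)<.05)&(abs(P[:,1]+.15)<.05)];print(len(Q))
print(Q.max(0),Q.mean(0),cv2.minAreaRect(Q[:,:2].astype(np.float32)*1000))
E
```

```text
13.425
587
[ 0.5163 -0.1314  0.147 ] [ 0.5104 -0.1475  0.1393] ((511.64263916015625, -150.78485107421875), (8.150045394897461, 39.06499481201172), 5.557560443878174)
```

View pics/w2.png

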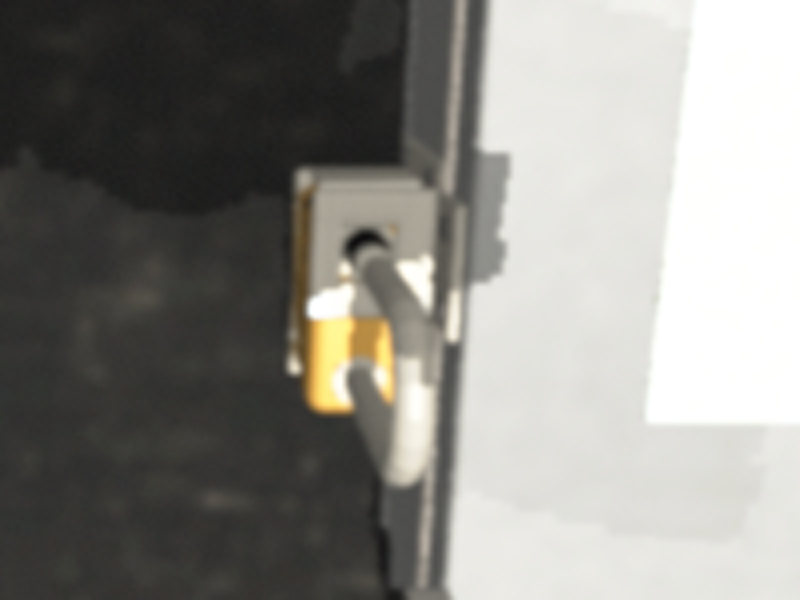

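```bash
python3 - <<'E'
from h import *
plan([.5117,-.1508,.176],1.66,6)
E
```

```text
13.475 [ 0.4644 -0.155   0.2546] 1.651 -> [[0.1, 7.9, 13.1], [0.1, 7.9, 13.1], [0.0, 7.9, 13.1], [0.0, 7.9, 13.1], [0.0, 7.9, 13.1], [0.0, 7.9, 13.1]] yaw -0.0015
```

>>> {"op": "carry_out", "data": {
  "travel": [
    [0,12,0],
    [0,12,0],
    [0,12,0],
    [0,11,10],
    [0,0,25],
    [0,0,25],
    [0,0,17],
    [0,0,0]
  ],
  "yaw": [0,0,0,0,0,0,0,0],
  "hand": 1
}}

```text
clock: 14.48
ee_pos: [0.512, -0.1501, 0.1722]
orientation: [0.678, 0.735, -0.001, -0.001]
force: [0.8, 0.5, 0.6]
opening: -0.002
gripper_force: 0.0
```

>>> {"op": "carry_out", "data": {
  "travel": [
    [0,0,2],
    [0,0,2],
    [0,0,1],
    [0,0,1],
    [0,0,0.5],
    [0,0,0]
  ],
  "yaw": [0,0,0,0,0,0]
}}

```text
clock: 15.22
ee_pos: [0.5128, -0.1505, 0.1677]
orientation: [0.678, 0.735, 0.0, 0.0]
force: [0.2, -0.7, 3.3]
opening: 0.001
gripper_force: 1.8
```

>>> {"op": "carry_out", "data": {
  "travel": [
    [0,0,0.5],
    [0,0,0.5],
    [0,0,0.5],
    [0,0,0.5],
    [0,0,0.5],
    [0,0,0.3],
    [0,0,0.2],
    [0,0,0]
  ],
  "yaw": [0,0,0,0,0,0,0,0]
}}

```text
clock: 16.23
ee_pos: [0.5127, -0.1505, 0.1644]
orientation: [0.678, 0.735, 0.0, 0.0]
force: [-0.0, -0.2, 4.4]
opening: -0.002
gripper_force: 2.2
```

>>> {"op": "carry_out", "data": {
  "travel": [
    [0,0,0.4],
    [0,0,0.4],
    [0,0,0.2],
    [0,0,0]
  ],
  "yaw": [0,0,0,0]
}}

```text
clock: 16.73
ee_pos: [0.5127, -0.1505, 0.1633]
orientation: [0.678, 0.735, 0.0, 0.0]
force: [0.9, 0.0, 4.9]
opening: -0.004
gripper_force: 2.3
```

>>> {"op": "carry_out", "data": {
  "travel": [
    [0,0,0.4],
    [0,0,0.4],
    [0,0,0.2],
    [0,0,0]
  ],
  "yaw": [0,0,0,0]
}}

```text
clock: 17.23
ee_pos: [0.5126, -0.1504, 0.1623]
orientation: [0.678, 0.735, 0.0, -0.0]
force: [0.6, 0.6, 3.9]
opening: -0.001
gripper_force: 2.4
```

>>> {"op": "carry_out", "data": {
  "travel": [
    [0,0,0.4],
    [0,0,0.4],
    [0,0,0.2],
    [0,0,0]
  ],
  "yaw": [0,0,0,0]
}}

```text
clock: 17.73
ee_pos: [0.5126, -0.1505, 0.1613]
orientation: [0.678, 0.735, 0.0, 0.0]
force: [1.0, 0.6, 5.2]
opening: 0.0
gripper_force: 2.5
```

>>> {"op": "carry_out", "data": {
  "travel": [
    [0,0,0.4],
    [0,0,0.4],
    [0,0,0.2],
    [0,0,0]
  ],
  "yaw": [0,0,0,0]
}}

```text
clock: 18.23
ee_pos: [0.5126, -0.1505, 0.1603]
orientation: [0.678, 0.735, 0.0, -0.0]
force: [0.7, -0.6, 4.9]
opening: 0.002
gripper_force: 2.6
```

>>> {"op": "carry_out", "data": {
  "travel": [
    [0,0,0.4],
    [0,0,0.4],
    [0,0,0.2],
    [0,0,0]
  ],
  "yaw": [0,0,0,0]
}}

```text
clock: 18.73
ee_pos: [0.5126, -0.1504, 0.1593]
orientation: [0.678, 0.735, 0.0, -0.0]
force: [0.0, 0.4, 5.8]
opening: 0.002
gripper_force: 2.7
```

>>> {"op": "carry_out", "data": {
  "travel": [
    [0,0,0.4],
    [0,0,0.4],
    [0,0,0.2],
    [0,0,0]
  ],
  "yaw": [0,0,0,0]
}}

```text
clock: 19.23
ee_pos: [0.5126, -0.1504, 0.1583]
orientation: [0.678, 0.735, 0.0, -0.0]
force: [1.3, 0.4, 5.7]
opening: 0.002
gripper_force: 2.8
```

>>> {"op": "carry_out", "data": {
  "travel": [
    [0,0,0.4],
    [0,0,0.4],
    [0,0,0.2],
    [0,0,0]
  ],
  "yaw": [0,0,0,0]
}}

```text
clock: 19.73
ee_pos: [0.5127, -0.1505, 0.1574]
orientation: [0.678, 0.735, 0.0, 0.0]
force: [1.1, 0.2, 5.0]
opening: 0.0
gripper_force: 2.8
```

>>> {"op": "carry_out", "data": {
  "travel": [
    [0,0,0.4],
    [0,0,0.4],
    [0,0,0.2],
    [0,0,0]
  ],
  "yaw": [0,0,0,0]
}}

```text
clock: 20.23
ee_pos: [0.5127, -0.1504, 0.1564]
orientation: [0.678, 0.735, 0.0, 0.0]
force: [0.1, 1.1, 5.3]
opening: 0.0
gripper_force: 2.9
```

>>> {"op": "carry_out", "data": {
  "travel": [
    [0,0,0.4],
    [0,0,0.4],
    [0,0,0.4],
    [0,0,0.4],
    [0,0,0.4],
    [0,0,0]
  ],
  "yaw": [0,0,0,0,0,0]
}}

```text
clock: 20.98
ee_pos: [0.5127, -0.1504, 0.1544]
orientation: [0.678, 0.735, 0.0, 0.0]
force: [0.3, 0.5, 7.0]
opening: -0.001
gripper_force: 3.1
```

>>> {"op": "carry_out", "data": {
  "travel": [
    [0,0,0.4],
    [0,0,0.4],
    [0,0,0.4],
    [0,0,0.4],
    [0,0,0.4],
    [0,0,0]
  ],
  "yaw": [0,0,0,0,0,0]
}}

```text
clock: 21.72
ee_pos: [0.5127, -0.1504, 0.1525]
orientation: [0.678, 0.735, 0.0, 0.0]
force: [0.1, 0.8, 5.7]
opening: -0.003
gripper_force: 3.3
```

>>> {"op": "carry_out", "data": {
  "travel": [
    [0,0,0.4],
    [0,0,0.4],
    [0,0,0.4],
    [0,0,0.4],
    [0,0,0.4],
    [0,0,0]
  ],
  "yaw": [0,0,0,0,0,0]
}}

```text
clock: 22.48
ee_pos: [0.5127, -0.1505, 0.1506]
orientation: [0.678, 0.735, 0.0, 0.0]
force: [-0.2, 1.1, 7.2]
opening: -0.002
gripper_force: 3.5
```

>>> {"op": "carry_out", "data": {
  "travel": [
    [0,0,0.4],
    [0,0,0.4],
    [0,0,0.2],
    [0,0,0]
  ],
  "yaw": [0,0,0,0]
}}

```text
clock: 22.98
ee_pos: [0.5127, -0.1504, 0.1496]
orientation: [0.678, 0.735, 0.0, 0.0]
force: [-0.5, -0.1, 6.5]
opening: 0.003
gripper_force: 3.8
```

>>> {"op": "carry_out", "data": {
  "travel": [
    [0,0,0.4],
    [0,0,0.4],
    [0,0,0.2],
    [0,0,0]
  ],
  "yaw": [0,0,0,0]
}}

```text
clock: 23.48
ee_pos: [0.5129, -0.1505, 0.149]
orientation: [0.678, 0.735, 0.0, 0.0]
force: [-0.8, 0.1, 9.6]
opening: -0.003
gripper_force: 5.1
```

>>> {"op": "carry_out", "data": {
  "travel": [
    [0,0,0.4],
    [0,0,0.4],
    [0,0,0.2],
    [0,0,0]
  ],
  "yaw": [0,0,0,0]
}}

```text
clock: 23.98
ee_pos: [0.5131, -0.1506, 0.1485]
orientation: [0.678, 0.735, 0.0, 0.001]
force: [-1.6, 0.8, 14.8]
opening: 0.002
gripper_force: 7.1
```

>>> {"op": "carry_out", "data": {
  "travel": [
    [0,0,0.2],
    [0,0,0.1],
    [0,0,0]
  ],
  "yaw": [0,0,0]
}}

```text
clock: 24.35
ee_pos: [0.5131, -0.1504, 0.1476]
orientation: [0.678, 0.735, 0.0, 0.0]
force: [-0.2, -0.1, 8.1]
opening: -0.0
gripper_force: 4.2
```

>>> {"op": "carry_out", "data": {
  "travel": [
    [0,0,0.4],
    [0,0,0.4],
    [0,0,0.4],
    [0,0,0.4],
    [0,0,0.4],
    [0,0,0]
  ],
  "yaw": [0,0,0,0,0,0]
}}

```text
clock: 25.1
ee_pos: [0.5129, -0.1504, 0.1455]
orientation: [0.678, 0.735, 0.0, 0.0]
force: [-0.9, 0.5, 8.5]
opening: 0.0
gripper_force: 4.5
```

>>> {"op": "carry_out", "data": {
  "travel": [
    [0,0,0.4],
    [0,0,0.4],
    [0,0,0.4],
    [0,0,0.4],
    [0,0,0.4],
    [0,0,0]
  ],
  "yaw": [0,0,0,0,0,0]
}}

```text
clock: 25.85
ee_pos: [0.5129, -0.1504, 0.1436]
orientation: [0.678, 0.735, 0.0, 0.0]
force: [0.1, 0.9, 9.9]
opening: -0.002
gripper_force: 4.5
```

>>> {"op": "carry_out", "data": {
  "travel": [
    [0,0,0.4],
    [0,0,0.4],
    [0,0,0.2],
    [0,0,0]
  ],
  "yaw": [0,0,0,0]
}}

```text
clock: 26.35
ee_pos: [0.5129, -0.1504, 0.1426]
orientation: [0.678, 0.735, 0.0, 0.0]
force: [0.4, 0.8, 8.3]
opening: -0.001
gripper_force: 4.7
```

>>> {"op": "carry_out", "data": {
  "travel": [
    [0,0,0.3],
    [0,0,0.2],
    [0,0,0]
  ],
  "yaw": [0,0,0]
}}

```text
clock: 26.72
ee_pos: [0.5129, -0.1504, 0.1421]
orientation: [0.678, 0.735, 0.0, 0.0]
force: [-0.4, 1.0, 9.0]
opening: -0.001
gripper_force: 4.7
```

>>> {"op": "carry_out", "data": {
  "travel": [
    [0,0,0.3],
    [0,0,0.2],
    [0,0,0]
  ],
  "yaw": [0,0,0]
}}

```text
clock: 27.1
ee_pos: [0.513, -0.1504, 0.1416]
orientation: [0.678, 0.735, 0.0, 0.0]
force: [0.4, 1.7, 9.2]
opening: -0.001
gripper_force: 4.8
```

>>> {"op": "carry_out", "data": {
  "travel": [
    [0,0,0.3],
    [0,0,0.2],
    [0,0,0]
  ],
  "yaw": [0,0,0]
}}

```text
clock: 27.48
ee_pos: [0.513, -0.1504, 0.1412]
orientation: [0.678, 0.735, 0.0, 0.0]
force: [-0.6, 0.7, 10.8]
opening: -0.002
gripper_force: 4.9
```

>>> {"op": "carry_out", "data": {
  "travel": [
    [0,0,0.3],
    [0,0,0.2],
    [0,0,0]
  ],
  "yaw": [0,0,0]
}}

```text
clock: 27.85
ee_pos: [0.5131, -0.1504, 0.1406]
orientation: [0.678, 0.735, 0.0, 0.0]
force: [-1.1, 0.3, 9.1]
opening: 0.006
gripper_force: 4.7
```

>>> {"op": "carry_out", "data": {
  "travel": [
    [0,0,0.3],
    [0,0,0.2],
    [0,0,0]
  ],
  "yaw": [0,0,0]
}}

```text
clock: 28.22
ee_pos: [0.5128, -0.1503, 0.1398]
orientation: [0.678, 0.735, 0.0, 0.0]
force: [0.5, 1.2, 6.0]
opening: 0.0
gripper_force: 3.2
```

>>> {"op": "carry_out", "data": {
  "travel": [
    [0,0,0.3],
    [0,0,0.2],
    [0,0,0]
  ],
  "yaw": [0,0,0]
}}

```text
clock: 28.6
ee_pos: [0.513, -0.1504, 0.1396]
orientation: [0.678, 0.735, 0.0, 0.0]
force: [-0.7, 1.6, 10.0]
opening: 0.002
gripper_force: 4.5
```

>>> {"op": "carry_out", "data": {
  "travel": [
    [0,0,0.3],
    [0,0,0.2],
    [0,0,0]
  ],
  "yaw": [0,0,0]
}}

```text
clock: 28.98
ee_pos: [0.513, -0.1504, 0.1391]
orientation: [0.678, 0.735, 0.0, 0.0]
force: [-1.0, 1.6, 9.2]
opening: 0.001
gripper_force: 4.6
```

>>> {"op": "carry_out", "data": {
  "travel": [
    [0,0,0.3],
    [0,0,0.2],
    [0,0,0]
  ],
  "yaw": [0,0,0]
}}

```text
clock: 29.35
ee_pos: [0.513, -0.1504, 0.1386]
orientation: [0.678, 0.735, 0.0, 0.0]
force: [0.7, 1.0, 9.9]
opening: 0.003
gripper_force: 4.7
```

>>> {"op": "carry_out", "data": {
  "travel": [
    [0,0,0.3],
    [0,0,0.2],
    [0,0,0]
  ],
  "yaw": [0,0,0]
}}

```text
clock: 29.72
ee_pos: [0.513, -0.1504, 0.1381]
orientation: [0.678, 0.735, 0.0, 0.0]
force: [0.2, 1.2, 9.1]
opening: 0.002
gripper_force: 4.7
```

>>> {"op": "carry_out", "data": {
  "travel": [
    [0,0,0.3],
    [0,0,0.2],
    [0,0,0]
  ],
  "yaw": [0,0,0]
}}

```text
clock: 30.1
ee_pos: [0.513, -0.1504, 0.1378]
orientation: [0.678, 0.735, 0.0, 0.0]
force: [-0.1, 0.8, 11.0]
opening: 0.001
gripper_force: 5.3
```

>>> {"op": "carry_out", "data": {
  "travel": [
    [0,0,-0.5],
    [0,0,-1],
    [0,0,-1],
    [0,0,-1],
    [0,0,-1],
    [0,0,0]
  ],
  "yaw": [0,0,0,0,0,0]
}}

```text
clock: 30.85
ee_pos: [0.5121, -0.1505, 0.141]
orientation: [0.678, 0.735, -0.0, -0.001]
force: [0.2, -0.3, -0.5]
opening: 0.001
gripper_force: 0.0
```

Force is zero while lifting: the shackle stays down. I'll back off and check.

>>> {"op": "carry_out", "data": {
  "travel": [
    [0,0,-10],
    [0,0,-20],
    [0,0,-30],
    [0,-20,-30],
    [0,-30,-10],
    [0,0,0],
    [0,0,0]
  ],
  "yaw": [0,0,0,0,0,0,0]
}}

```text
clock: 31.72
ee_pos: [0.4631, -0.1544, 0.2417]
orientation: [0.678, 0.735, 0.0, 0.0]
force: [-0.4, -0.9, 0.2]
opening: 0.001
gripper_force: 0.0
```

```bash
python3 - <<'E'
from h import *
np.set_printoptions(precision=4,suppress=True)
f=vision.grab_frame("wrist");P=cloud(f).reshape(-1,3);Q=P[(P[:,2]>.092)&(P[:,2]<.16)&(abs(P[:,0]-.5)<.022)&(abs(P[:,1]+.15)<.04)]
print(len(Q),Q.max(0),cv2.minAreaRect(Q[:,:2].astype(np.float32)*1000))
T=P[(abs(P[:,0]-.58)<.03)&(abs(P[:,1]+.15)<.06)];print(np.median(T,0),arm.state()['force'])
E
```

```text
499 [ 0.5165 -0.1314  0.12  ] ((511.6632995605469, -150.74462890625), (7.872305870056152, 38.72980880737305), 5.020596504211426)
[ 0.5798 -0.1437  0.1051] [-0.7555 -0.7687 -0.144 ]
```

Shackle top is 27 mm lower and holding; lid at 105 mm; swing within about 0.02 rad of 0.

```bash
python3 -c "
from h import *
print(arm.hand_in())"
```

```text
the job is handed in; nothing more can be done
None
```

The case is ready and the job is handed in: the lid is shut and the shackle is through the hasp eye, staying down by itself about 27 mm below raised. Readings between the pressing steps peaked near 15 N, and the arm never went near the other things on the bench.

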